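# Lengthen a walking stick by one hole

## Robot

A 7-joint arm with a two-finger parallel gripper is mounted at the origin on the work surface. World frame = base frame: x ahead of the robot, y to its left, z up, the work surface at z = 0. Lengths are in m, angles in rad, forces in N, time in s.
With the tool pointing down it reaches from about 0.4 to 0.875 m from the base axis. Payload 4.4 kg.
Tool frame: the origin (TCP) lies midway between the tips of the shut fingers; the grasp point (between the pads) lies 19 mm behind it (ctrl.tcp_to_grasp is the distance from the TCP to the grasp point, in m); y points along the fingers, x is the direction in which the jaws open and shut, and the axes are right-handed (so a half turn about y gives the same grasp; the last joint's range is limited). The gripper opens to 85 mm and grips with 20 to 120 N. Pads are 22 mm wide; open, the fingers measure 114 mm over their backs; the gripper's body (76 mm by 85 mm) begins 54 mm behind the grasp point. The pads swing forward as they close: fully open they stand 13 mm farther back than shut.
Start: joints at [1.045, 0.628, 0.038, 1.517, -0.027, 0.996, -0.02], TCP at [0.288, -0.582, 0.231] pointing down, gripper open.
Joint ranges: [-3.06, 3.06], [-0.37, 2.12], [-1.25, 1.32], [0.18, 2.47], [-1.1, 4.24], [0.23, 1.98], [-2.94, 2.94]. Speed limits (rad/s): [2.57, 2.57, 3.14, 3.14, 3.14, 3.14, 3.14].

## Interface

Orientations are given as a 3x3 rotation matrix whose columns are the frame's x, y, z axes.
In Python, from station import ctrl gives the robot as it stands.
- The arm moves only by the tool arm_command, never from a script. Its arguments are lists of equal length, an entry for each row: "translation": the shift along the world's x, y, z in units of 25 cm (1.0 is 25 cm), a list of three; "rotation": the turn, a rotation vector about the world's x, y, z in units of pi/4 rad (1.0 is pi/4 rad), a list of three; "claw": the opening, from 0 (shut) to 1 (fully open). A call has 1 to 5 rows; each row is the pose to reach, as a shift and turn from the pose commanded when the call began; what a row does not reach only later rows make up. A row lasts 1/12 s, in which the tool goes at most 41.7 mm and 7.16 degrees, less where a joint would pass 70% of its speed; a pose out of reach is approached as far as the arm can. A call with a number of a shift or a turn outside -1 to 1 is refused whole. A call with a gripper value outside its range is refused whole. The fingers move at their own pace and stop on an object; the grip force is fixed at half the most. Time passes only in rows, so rows that repeat a pose let the fingers close. It gives the time, the measured TCP pose, the force and the opening at its end, in the units of the state.
- ctrl.get_state(): the state, without advancing time (a new reading comes with each control period).
- ctrl.get_image(name): name is "side" or "top" or "wrist"; returns a dict with "img" (480x640x3 uint8, red, green, blue), "depth" (480x640 float32, m along the optical axis (not along the pixel's ray), 0 where there is no reading), "fx", "fy", "cx", "cy" (pixels), "k1" (the pictures are not rectified: a ray, as slopes to the right and down, at radius r is drawn at 1 + k1 r^2 times it, then the intrinsics apply), "world_to_cam" (4x4, takes a point from world to camera coordinates); the wrist camera has in their place "hand_eye" (4x4, takes a point from camera to tool coordinates, whose origin is the TCP and whose axes are the tool frame's). Camera axes: x right, y down, z forward; pixel columns grow to the right and rows downward; lengths in m; the calibration is good to about 2 mm. A picture is of the moment at which its call begins: read the wrist's pose just before it.
- ctrl.sign_off(): hands the job in, once; it reports no verdict.
Trained networks look in the newest picture that a camera, given by its name, has taken for a name from the list of things; names that differ only in an ending like _2 or _b are one class to them, and where a whole thing is asked for, a point or a joint stands for the part that bears it (a point fixed in the world has none). Each returns a list of dicts, best first, with "confidence" (0 to 1); they miss things now and then, are a little off and sometimes report something else, mostly with a low value. They report only what shows in the picture. A call takes as long as a camera call.
- ctrl.boxes_of(camera, name): "rect" ([left, top, right, bottom] in pixels, round what is visible of it).
The state is a dict: "time_s": time; "q": joint angles; "qvel": joint speeds; "tau": joint torques, N m; "position": TCP position; "ee_rot": TCP orientation; "wrist_force": force on the tool from outside, world axes, zero at the start; "ft_torque": the same for the moment, N m; "gripper_width": finger opening in m.
Only numpy, scipy, OpenCV 4.12 (cv2) and the standard library are available. Lean on these libraries where they do the work, as an engineer would, in place of code of your own. Each camera call takes 0.05 s, during which the arm holds its last target.

## Task

Make the walking stick in the cradle one hole longer: press its spring button flush, slide the handle tube away from the rubber foot until the button snaps out of the next hole, then give the tube a light tug of about 10 N the same way to prove that it holds. Never force the tube against the button (20 N or more damages it), leave the things around it where they are, and let go.

Things in the scene. Friction and masses are not known exactly. Their poses are not given: they have to be found in the camera images.
- press_point (a point): point on the stick's centre line right behind the snap button, 75 mm above the table, fixed to the cradle. Axes: z up; y along the stick from the rubber foot towards the handle, the way the handle tube slides when the stick gets longer; x towards the side on which the snap button sticks out.
- cradle: fixed plywood board 120 x 600 x 18 mm holding the stick level along its long side (y); origin under the board's middle, below press_point, same axes. Its top is 57 mm under the stick's centre line. Wooden saddle blocks, 40 mm long, stand under the stick at y = -200 mm (with a clamp, 112 mm high) and y = +210 mm. The slim foot tube, 19 mm across, is clamped and carries the button.
- tube (a joint): slide of the handle tube (aluminium, 25 mm across, mouth 90 to 105 mm to -y of press_point at the start) over the foot tube, in m; near 0 at the start (1.5 mm play each way), positive is longer. The next hole comes at 30 to 44 mm: it differs from stick to stick and is not measured. There the button bears on the hole's edge and stops the tube. Friction 3 N, about 4 N with the button under the wall.
- snap (a joint): how far the snap button is pressed in, in m: 0 fully out, 0.0045 flush, about 0.0065 riding under the 2 mm tube wall. Its spring takes 2.5 N to start and 3.6 N when flush. It moves along x only and does not travel with the tube. Not flush, it locks the tube; held flush, its round edge dips under the wall once the tube is drawn on with about 8 to 15 N.
- snap_tip (a point): tip of the button, a round steel dome 10 mm across, 4.5 mm proud of the tube's +x side. A flat finger pad wider than the button, closed on the tube here, presses it just flush; the same pinch can draw the tube along, as pad and tube then move off the button together.
- mug: white mug, 76 mm across, 90 mm high, about 0.23 m from the button; leave alone
- tissues: closed cardboard tissue box 115 x 235 x 60 mm, about 0.24 m from the button; leave alone
- jar: small glass jar with steel lid, 56 mm across, 75 mm high, about 0.21 m from the button on the robot's side; leave alone

How it is judged:
On the way, in this order (a step that is already met when the one before it is completed fails the run):
1. the button is pressed in and the tube drawn off its hole (value of joint snap above 0.005 m and value of joint tube above 0.008 m), for 0.05 s.
2. the button has snapped out of the next hole and holds against a tug of over 5 N (value of joint snap below 0.0015 m and value of joint tube above 0.025 m and contact force between snap and tube above 5 N), for 0.05 s.
At the end, for the whole second after the job is handed in: The button stands out of the next hole (pressed in less than 1.5 mm), the tube is drawn out more than 25 mm from its first hole and at rest (value of joint snap below 0.0015 m and value of joint tube above 0.025 m and velocity of joint tube between -0.005 and 0.005 m/s); the robot touches nothing.
It fails at once if the tube is forced against the button with 20 N or more (contact force between snap and tube above 20 N).
It fails at once if the mug is moved more than 15 mm (distance of mug from where it was at the start of the episode above 0.015 m).
It fails at once if the tissue box is moved more than 15 mm (distance of tissues from where it was at the start of the episode above 0.015 m).
It fails at once if the jar is moved more than 15 mm (distance of jar from where it was at the start of the episode above 0.015 m).
It also fails if it takes over 32 s, if anything falls off the work surface, if the arm or the gripper's body presses on something with over 40 N, if the wrist force passes 120 N, or if a joint passes its speed limit or range.

## Working session

There is one attempt and no reset: what is moved stays moved. The work goes in short steps, Python scripts to look and compute and a tool call to move; the robot and the scene stay as the last step left them, time stands still between calls to the robot, and variables do not carry over. Pictures are saved under pics/ and viewed, and the job is handed in when it is done.

Besides the shell and the picture viewer there is one more tool, called after ">>>" as name(argument=value, ...) on one line, values as JSON. arm_command: Moves the arm, as the interface text tells. Shifts and turns lie within -1 to 1; 1 stands for 25 cm of shift or pi/4 rad of turn. Its arguments: {"type":"object","properties":{"translation":{"type":"array","items":{"type":"array","items":{"type":"number","minimum":-1,"maximum":1}}},"rotation":{"type":"array","items":{"type":"array","items":{"type":"number","minimum":-1,"maximum":1}}},"claw":{"type":"array","items":{"type":"number"}}},"required":["translation","rotation","claw"]}

```bash
ls; mkdir -p pics; cat > h.py <<'E'
import numpy as np, cv2, pickle
from station import ctrl
def grab(n):
    s=ctrl.get_state(); d=ctrl.get_image(n); d['state']=s
    pickle.dump(d,open(f'pics/{n}.pkl','wb')); return d
def und(d,u,v):
    x=(u-d['cx'])/d['fx']; y=(v-d['cy'])/d['fy']; a,b=x,y
    for _ in range(20):
        f=1+d['k1']*(a*a+b*b); a=x/f;b=y/f
    return np.array([a,b,1.0])
def c2w(d):
    if 'world_to_cam' in d: return np.linalg.inv(d['world_to_cam'])
    T=np.eye(4);T[:3,:3]=np.array(d['state']['ee_rot']).reshape(3,3);T[:3,3]=d['state']['position'];return T@d['hand_eye']
def pt(d,u,v,z=None):
    T=c2w(d);r=und(d,u,v)
    if z is None:
        return T[:3,:3]@(r*d['depth'][int(v),int(u)])+T[:3,3]
    w=T[:3,:3]@r; return T[:3,3]+w*(z-T[2,3])/w[2]
E
python3 - <<'E'
from h import *
for n in ['top','side','wrist']:
    d=grab(n); cv2.imwrite(f'pics/{n}0.png',d['img'][:,:,::-1])
    for k in ['tube','snap','snap_tip','cradle','mug','tissues','jar']:
        try: print(n,k,[(np.round(b['rect']).tolist(),round(b['confidence'],2)) for b in ctrl.boxes_of(n,k)[:2]])
        except Exception as e: print(n,k,e)
print(ctrl.get_state())
E
```

```text
pics
top tube [([166.0, 166.0, 402.0, 230.0], 0.88)]
top snap []
top snap_tip []
top cradle [([168.0, 168.0, 535.0, 264.0], 0.89)]
top mug [([247.0, 112.0, 290.0, 163.0], 0.84)]
top tissues [([392.0, 126.0, 525.0, 193.0], 0.95)]
top jar [([252.0, 269.0, 283.0, 298.0], 0.79), ([165.0, 165.0, 402.0, 236.0], 0.32)]
side tube [([130.0, 204.0, 368.0, 332.0], 0.56), ([162.0, 211.0, 228.0, 275.0], 0.46)]
side snap []
side snap_tip []
side cradle [([129.0, 166.0, 451.0, 349.0], 0.78)]
side mug [([161.0, 213.0, 231.0, 275.0], 0.58)]
side tissues [([294.0, 159.0, 393.0, 218.0], 0.78)]
side jar [([301.0, 283.0, 339.0, 337.0], 0.55)]
wrist tube []
wrist snap []
wrist snap_tip []
wrist cradle []
wrist mug []
wrist tissues []
wrist jar []
{'time_s': 1.2, 'q': array([ 1.04522425,  0.62844648,  0.03849727,  1.51740716, -0.02700116,
        0.99629903, -0.02001592]), 'qvel': array([-1.84715587e-03, -1.85304239e-03,  1.31307393e-03,  1.87030309e-03,
       -1.83212887e-05,  9.01117431e-04, -3.66996021e-04]), 'tau': array([ 3.78725026e-04, -5.63284242e+01,  1.22581109e+00, -1.93783933e+01,
        1.09344852e-02,  1.46701663e-03,  7.11304295e-06]), 'position': array([ 0.28846139, -0.58249179,  0.23128093]), 'ee_rot': array([[ 4.43708457e-01,  1.32528931e-05,  8.96171192e-01],
       [-8.96171191e-01,  5.39773319e-05,  4.43708455e-01],
       [-4.24925091e-05, -9.99999998e-01,  3.58270596e-05]]), 'wrist_force': array([ 0.18951294,  0.71723708, -0.37637083]), 'ft_torque': array([-0.02437726,  0.03373332,  0.0500784 ]), 'gripper_width': 0.08508392909208443}
```

View pics/top0.png

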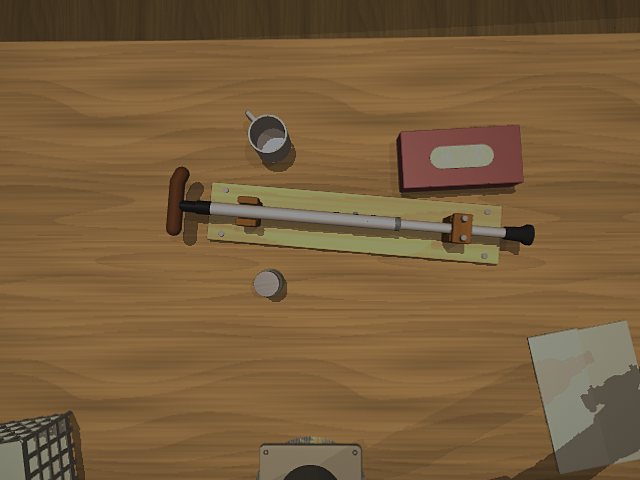

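View pics/side0.png

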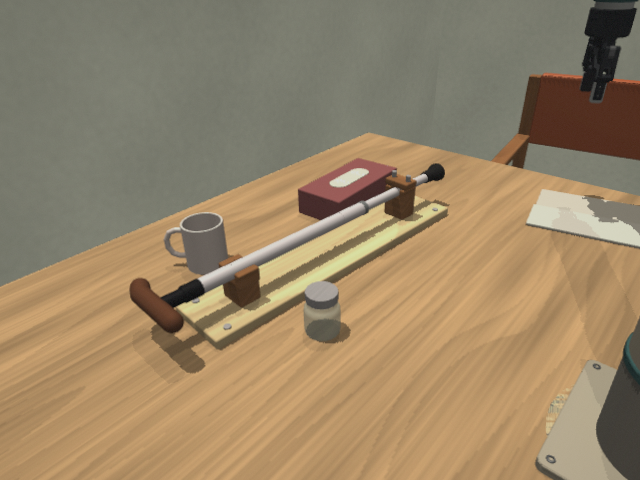

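```bash
python3 - <<'E'
from h import *
d=pickle.load(open('pics/top.pkl','rb'))
im=d['img'][190:250,230:420,::-1]
cv2.imwrite('pics/z1.png',cv2.resize(im,None,fx=4.2,fy=4.2,interpolation=cv2.INTER_CUBIC))
for n,u,v,z in [('img',320,240,0),('snap',355,213,.075),('tubeL',220,209.5,.075),('mouth',400,224,.075),('foot',515,233,.075),('bl',211,183,.018),('bl2',208,240,.018),('br',501,207,.018),('br2',498,264,.018),('mug',268,133,.09),('jar',268,283,.075)]:
    print(n,pt(d,u,v,z).round(4),pt(d,u,v).round(4))
E
```

```text
img [ 0.5152 -0.023   0.    ] [ 0.5146 -0.0234  0.0174]
snap [ 0.5642 -0.0926  0.075 ] [ 0.5639 -0.0924  0.079 ]
tubeL [0.5725 0.1692 0.075 ] [0.5716 0.1671 0.0839]
mouth [ 0.5425 -0.1788  0.075 ] [ 0.5417 -0.1772  0.0862]
foot [ 0.5241 -0.3969  0.075 ] [ 0.5236 -0.3923  0.0865]
bl [0.6338 0.2021 0.018 ] [ 0.637   0.2074 -0.0021]
bl2 [0.5156 0.2073 0.018 ] [5.163e-01 2.120e-01 3.000e-04]
br [ 0.5802 -0.3926  0.018 ] [ 0.5802 -0.3924  0.0186]
br2 [ 0.4644 -0.3838  0.018 ] [ 0.464  -0.3915 -0.0035]
mug [0.718  0.0741 0.09  ] [0.7417 0.086  0.0035]
jar [0.4302 0.0754 0.075 ] [0.4301 0.0756 0.0739]
```

View pics/z1.png

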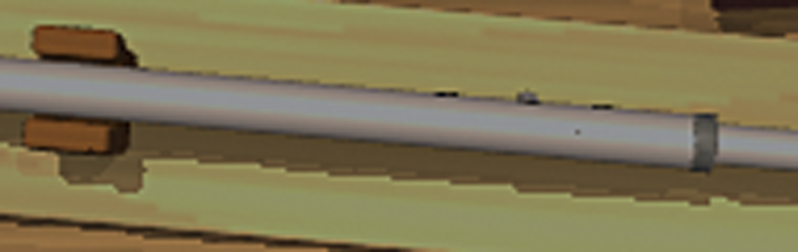

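>>> arm_command(translation=[[0.069,0.131,-0.008],[0.138,0.262,-0.016],[0.208,0.393,-0.024],[0.277,0.524,-0.032],[0.346,0.655,-0.04]], rotation=[[0,0,0.087],[0,0,0.174],[0,0,0.26],[0,0,0.347],[0,0,0.434]], claw=[1,1,1,1,1])

```text
time_s: 1.62
position: [0.3756, -0.4172, 0.2214]
ee_rot: [[0.72, 0.0, 0.694], [-0.694, -0.0, 0.72], [0.001, -1.0, 0.0]]
wrist_force: [0.8, -0.2, 0.3]
gripper_width: 0.0849
```

>>> arm_command(translation=[[0.069,0.131,-0.008],[0.138,0.262,-0.016],[0.208,0.393,-0.024],[0.277,0.524,-0.032],[0.346,0.655,-0.04]], rotation=[[0,0,0.087],[0,0,0.174],[0,0,0.26],[0,0,0.347],[0,0,0.434]], claw=[1,1,1,1,1])

```text
time_s: 2.03
position: [0.4622, -0.2535, 0.2116]
ee_rot: [[0.911, 0.001, 0.413], [-0.413, -0.0, 0.911], [0.001, -1.0, -0.0]]
wrist_force: [1.5, -0.5, -0.3]
gripper_width: 0.0854
```

>>> arm_command(translation=[[0.069,0.131,-0.008],[0.138,0.262,-0.016],[0.208,0.393,-0.024],[0.277,0.524,-0.032],[0.346,0.655,-0.04]], rotation=[[0,0,0.087],[0,0,0.174],[0,0,0.26],[0,0,0.347],[0,0,0.434]], claw=[1,1,1,1,1])

```text
time_s: 2.45
position: [0.5487, -0.0897, 0.2014]
ee_rot: [[0.996, 0.0, 0.085], [-0.085, -0.0, 0.996], [0.0, -1.0, -0.0]]
wrist_force: [0.6, 0.1, -0.4]
gripper_width: 0.0855
```

```bash
python3 - <<'E'
from h import *
d=grab('wrist'); cv2.imwrite('pics/w1.png',d['img'][:,:,::-1]); print(d['hand_eye'],d['fx'],d['k1'],d['state']['time_s'])
E
```

```text
[[ 9.99999982e-01  1.87132228e-04  3.57077605e-05 -7.19682374e-04]
 [ 1.44086807e-05 -2.61189316e-01  9.65287595e-01 -1.42541924e-01]
 [ 1.89962904e-04 -9.65287577e-01 -2.61189314e-01  6.47176344e-02]
 [ 0.00000000e+00  0.00000000e+00  0.00000000e+00  1.00000000e+00]] 402.6980230221346 -0.005430361160858703 2.45
```

View pics/w1.png

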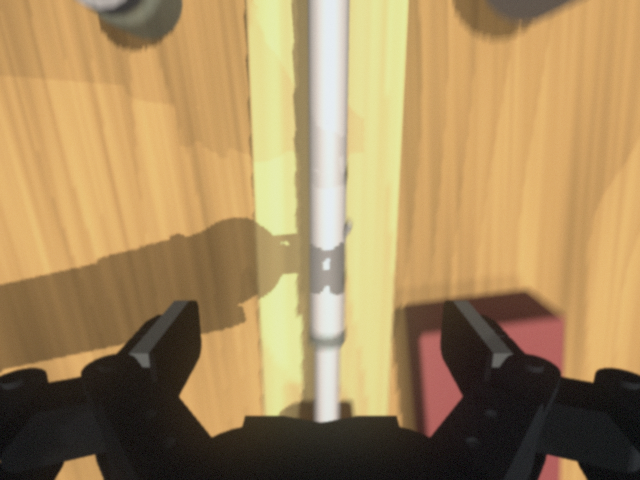

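```bash
python3 - <<'E'
from h import *
d=pickle.load(open('pics/wrist.pkl','rb'))
cv2.imwrite('pics/z2.png',cv2.resize(d['img'][150:350,280:380,::-1],None,fx=4,fy=4,interpolation=cv2.INTER_CUBIC)[:,:])
hsv=cv2.cvtColor(d['img'],cv2.COLOR_RGB2HSV)
for v in [40,100,140,200,320]:
    r=d['depth'][v,270:390]; ok=np.where((r>0)&(r<np.median(r[r>0])-0.03))[0]+270
    if len(ok):
        a,b=ok.min()-.5,ok.max()+.5; p=(pt(d,a,v,.075)+pt(d,b,v,.075))/2
        print(v,a,b,p.round(4),np.linalg.norm(pt(d,a,v,.075)-pt(d,b,v,.075)).round(4))
print(pt(d,348,226,.075),pt(d,327,338,.075))
E
```

```text
40 306.5 347.5 [0.5621 0.0276 0.075 ] 0.025
100 307.5 346.5 [ 0.5592 -0.007   0.075 ] 0.0247
140 307.5 345.5 [ 0.5569 -0.0315  0.075 ] 0.0247
200 307.5 344.5 [ 0.5534 -0.0707  0.075 ] 0.0249
320 307.5 342.5 [ 0.5455 -0.159   0.075 ] 0.0256
[ 0.56698464 -0.08990654  0.075     ] [ 0.54574953 -0.17367641  0.075     ]
```

View pics/z2.png

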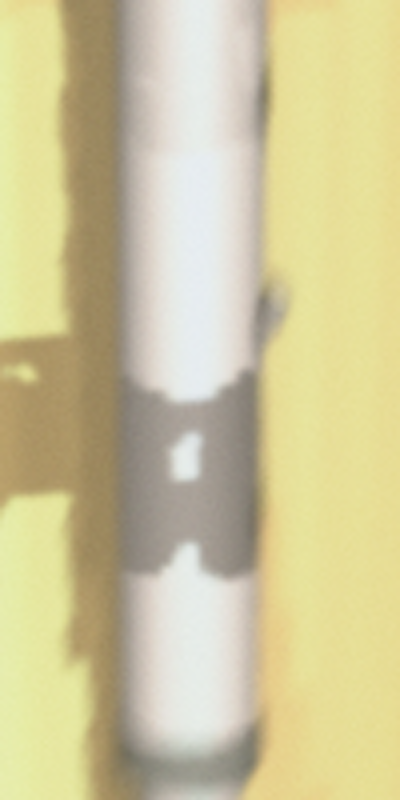

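>>> arm_command(translation=[[0.001,0,-0.12],[0.003,0,-0.24],[0.005,0,-0.36],[0.006,0,-0.48],[0.007,0,-0.58]], rotation=[[0,0,0],[0,0,0],[0,0,0.005],[0,0,0.005],[0,0,0.005]], claw=[1,1,1,1,1])

```text
time_s: 2.92
position: [0.5493, -0.0915, 0.0546]
ee_rot: [[0.996, -0.001, 0.085], [-0.085, -0.0, 0.996], [-0.001, -1.0, -0.0]]
wrist_force: [0.2, 0.4, -0.4]
gripper_width: 0.0852
```

>>> arm_command(translation=[[0,0,-0.01],[0,0,-0.01],[0,0,-0.01],[0,0,-0.01],[0,0,-0.01]], rotation=[[0,0,0],[0,0,0],[0,0,0],[0,0,0],[0,0,0]], claw=[0.8,0.65,0.55,0.5,0.48])

```text
time_s: 3.33
position: [0.551, -0.0915, 0.0556]
ee_rot: [[0.996, 0.003, 0.085], [-0.085, -0.0, 0.996], [0.003, -1.0, -0.0]]
wrist_force: [0.9, 0.9, -0.4]
gripper_width: 0.0413
```

```bash
python3 - <<'E'
from h import *
d=grab('wrist'); cv2.imwrite('pics/w2.png',d['img'][:,:,::-1]); print(d['state']['position'],d['state']['wrist_force'],d['state']['gripper_width'],d['state']['time_s'])
E
```

```text
[ 0.55101473 -0.09152687  0.05557136] [ 0.89743068  0.93541572 -0.40404374] 0.04131298343911712 3.3333
```

View pics/w2.png

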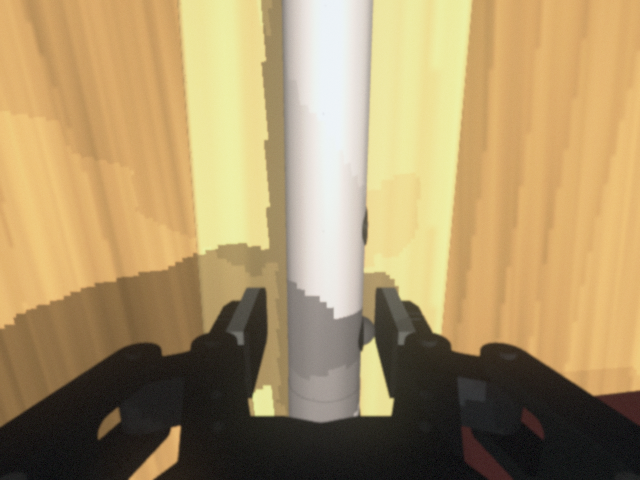

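```bash
python3 - <<'E'
from h import *
d=pickle.load(open('pics/wrist.pkl','rb'))
cv2.imwrite('pics/z3.png',cv2.resize(d['img'][270:430,220:420,::-1],None,fx=4,fy=3.7,interpolation=cv2.INTER_CUBIC))
R=np.array(d['state']['ee_rot']).reshape(3,3);p0=np.array(d['state']['position'])
def tool(u,v,z): return (R.T@(pt(d,u,v,z)-p0)).round(4)
print('button',tool(368,330,.075),pt(d,368,330,.075)); print('tubeL/R',tool(288,330,.075),tool(361,330,.075))
for u,v in [(368,330),(258,300),(385,300),(250,330),(393,330),(240,350),(400,350),(262,295),(382,295),(246,345),(390,345)]:
    q=R.T@(pt(d,u,v)-p0); print(u,v,q.round(4),d['depth'][v,u])
E
```

```text
button [ 0.0153 -0.0194 -0.0003] [ 0.56621192 -0.09316355  0.075     ]
tubeL/R [-0.0117 -0.0195 -0.0003] [ 0.013  -0.0194 -0.0003]
368 330 [ 0.0148 -0.0232  0.0017] 0.13163786
258 300 [-0.0219 -0.016   0.0091] 0.1366272
385 300 [ 0.0209 -0.0176  0.0098] 0.13498257
250 330 [-0.0212 -0.0364  0.0086] 0.11707823
393 330 [ 0.0198 -0.0395  0.0103] 0.11372875
240 350 [-0.0233 -0.0418  0.0053] 0.11278796
400 350 [ 0.0218 -0.0407  0.0047] 0.113950476
262 295 [-0.0213 -0.0108  0.0087] 0.14181896
382 295 [ 0.0205 -0.0138  0.01  ] 0.13861902
246 345 [-0.0221 -0.039   0.0053] 0.1154469
390 345 [ 0.0197 -0.0367  0.004 ] 0.11803125
```

View pics/z3.png

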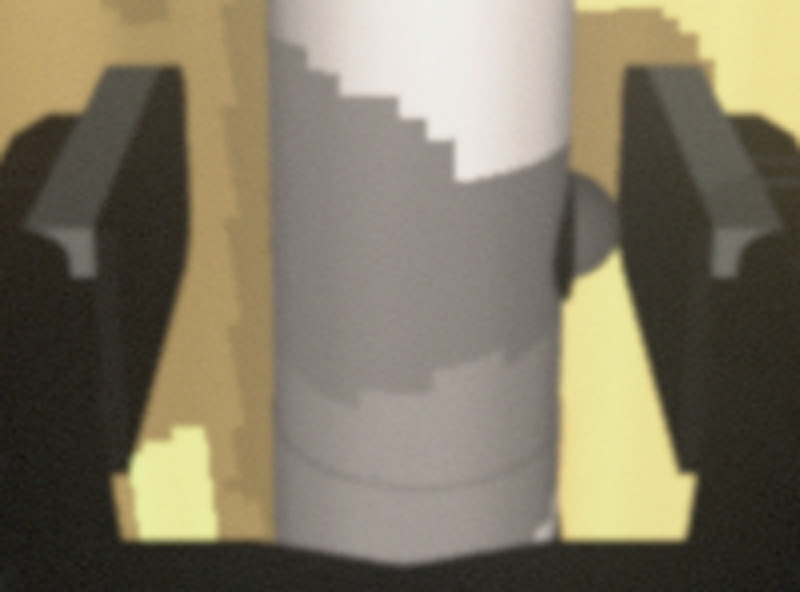

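>>> arm_command(translation=[[0.005,0,0],[0.005,0,0],[0.005,0,0],[0.005,0,0],[0.005,0,0]], rotation=[[0,0,0],[0,0,0],[0,0,0],[0,0,0],[0,0,0]], claw=[0.48,0.45,0.4,0.36,0.33])

```text
time_s: 3.8
position: [0.5528, -0.0914, 0.0545]
ee_rot: [[0.996, 0.004, 0.084], [-0.084, -0.0, 0.996], [0.004, -1.0, 0.0]]
wrist_force: [3.6, -0.0, 2.7]
gripper_width: 0.0279
```

>>> arm_command(translation=[[0,0,0],[0,0,0],[0,0,0],[0,0,0]], rotation=[[0,0,0],[0,0,0],[0,0,0],[0,0,0]], claw=[0.3,0.28,0.26,0.24])

```text
time_s: 4.13
position: [0.5525, -0.0913, 0.0545]
ee_rot: [[0.996, 0.003, 0.085], [-0.085, -0.0, 0.996], [0.003, -1.0, 0.0]]
wrist_force: [3.2, -0.6, 5.9]
gripper_width: 0.024
```

>>> arm_command(translation=[[0,0,0],[0,0,0],[0,0,0]], rotation=[[0,0,0],[0,0,0],[0,0,0]], claw=[0.1,0,0])

```text
time_s: 4.38
position: [0.5525, -0.0913, 0.0545]
ee_rot: [[0.996, 0.003, 0.085], [-0.085, -0.0, 0.996], [0.003, -1.0, 0.0]]
wrist_force: [3.8, -1.5, 5.7]
gripper_width: 0.0239
```

>>> arm_command(translation=[[0,0.004,0],[0,0.004,0]], rotation=[[0,0,0],[0,0,0]], claw=[0,0])

```text
time_s: 4.55
position: [0.5524, -0.0912, 0.0545]
ee_rot: [[0.996, 0.003, 0.085], [-0.085, -0.001, 0.996], [0.003, -1.0, -0.001]]
wrist_force: [3.8, -1.9, 5.3]
gripper_width: 0.0237
```

>>> arm_command(translation=[[0,0.004,0],[0.001,0.008,0],[0.001,0.008,0]], rotation=[[0,0,0],[0,0,0],[0,0,0]], claw=[0,0,0])

```text
time_s: 4.8
position: [0.5525, -0.0906, 0.0545]
ee_rot: [[0.996, 0.003, 0.086], [-0.086, -0.003, 0.996], [0.003, -1.0, -0.002]]
wrist_force: [3.6, -5.4, 5.3]
gripper_width: 0.0235
```

>>> arm_command(translation=[[0,0.004,0],[0.001,0.008,0],[0.001,0.008,0]], rotation=[[0,0,0],[0,0,0],[0,0,0]], claw=[0,0,0])

```text
time_s: 5.05
position: [0.5527, -0.0888, 0.0545]
ee_rot: [[0.996, 0.003, 0.086], [-0.086, -0.003, 0.996], [0.003, -1.0, -0.003]]
wrist_force: [4.4, -4.6, 5.4]
gripper_width: 0.0238
```

>>> arm_command(translation=[[0,0.004,0],[0.001,0.008,0],[0.001,0.008,0]], rotation=[[0,0,0],[0,0,0],[0,0,0]], claw=[0,0,0])

```text
time_s: 5.3
position: [0.5528, -0.0872, 0.0545]
ee_rot: [[0.996, 0.002, 0.086], [-0.086, -0.003, 0.996], [0.003, -1.0, -0.003]]
wrist_force: [3.2, -5.2, 5.4]
gripper_width: 0.0233
```

>>> arm_command(translation=[[0,0.004,0],[0.001,0.006,0],[0.001,0.006,0]], rotation=[[0,0,0],[0,0,0],[0,0,0]], claw=[0,0,0])

```text
time_s: 5.55
position: [0.5529, -0.0868, 0.0545]
ee_rot: [[0.996, 0.002, 0.087], [-0.087, -0.004, 0.996], [0.002, -1.0, -0.004]]
wrist_force: [3.1, -7.8, 5.3]
gripper_width: 0.0239
```

>>> arm_command(translation=[[0,0.004,0],[0.001,0.006,0],[0.001,0.006,0]], rotation=[[0,0,0],[0,0,0],[0,0,0]], claw=[0,0,0])

```text
time_s: 5.8
position: [0.5529, -0.0864, 0.0545]
ee_rot: [[0.996, 0.002, 0.088], [-0.088, -0.006, 0.996], [0.002, -1.0, -0.006]]
wrist_force: [3.5, -10.5, 6.2]
gripper_width: 0.0233
```

>>> arm_command(translation=[[0,0.004,0],[0,0.004,0]], rotation=[[0,0,0],[0,0,0]], claw=[0,0])

```text
time_s: 5.97
position: [0.553, -0.0853, 0.0545]
ee_rot: [[0.996, 0.002, 0.088], [-0.088, -0.006, 0.996], [0.002, -1.0, -0.005]]
wrist_force: [2.9, -7.7, 5.5]
gripper_width: 0.0236
```

>>> arm_command(translation=[[0,0.004,0],[0,0.004,0]], rotation=[[0,0,0],[0,0,0]], claw=[0,0])

```text
time_s: 6.13
position: [0.5533, -0.0823, 0.0545]
ee_rot: [[0.996, 0.002, 0.087], [-0.087, -0.003, 0.996], [0.003, -1.0, -0.003]]
wrist_force: [2.4, -4.9, 5.7]
gripper_width: 0.0236
```

>>> arm_command(translation=[[0.001,0.01,0],[0.002,0.02,0],[0.003,0.03,0],[0.004,0.04,0],[0.004,0.044,0]], rotation=[[0,0,0],[0,0,0],[0,0,0],[0,0,0],[0,0,0]], claw=[0,0,0,0,0])

```text
time_s: 6.55
position: [0.5543, -0.0708, 0.0545]
ee_rot: [[0.996, 0.002, 0.086], [-0.086, -0.003, 0.996], [0.002, -1.0, -0.003]]
wrist_force: [2.8, -4.7, 6.7]
gripper_width: 0.0233
```

>>> arm_command(translation=[[0.001,0.008,0],[0.001,0.016,0],[0.002,0.024,0],[0.003,0.032,0],[0.003,0.032,0]], rotation=[[0,0,0],[0,0,0],[0,0,0],[0,0,0],[0,0,0]], claw=[0,0,0,0,0])

```text
time_s: 6.97
position: [0.5552, -0.0608, 0.0545]
ee_rot: [[0.996, 0.003, 0.085], [-0.085, -0.001, 0.996], [0.003, -1.0, -0.0]]
wrist_force: [3.1, 0.4, 6.3]
gripper_width: 0.0236
```

>>> arm_command(translation=[[0,0.004,0],[0,0.004,0]], rotation=[[0,0,0],[0,0,0]], claw=[0,0])

```text
time_s: 7.13
position: [0.5553, -0.0595, 0.0545]
ee_rot: [[0.996, 0.003, 0.085], [-0.085, -0.0, 0.996], [0.003, -1.0, -0.0]]
wrist_force: [4.2, -0.2, 5.6]
gripper_width: 0.0238
```

>>> arm_command(translation=[[0,0.004,0],[0,0.004,0]], rotation=[[0,0,0],[0,0,0]], claw=[0,0])

```text
time_s: 7.3
position: [0.5554, -0.0587, 0.0546]
ee_rot: [[0.996, 0.003, 0.085], [-0.085, -0.0, 0.996], [0.003, -1.0, -0.0]]
wrist_force: [4.2, -1.3, 6.0]
gripper_width: 0.0234
```

>>> arm_command(translation=[[0,0.004,0],[0,0.004,0]], rotation=[[0,0,0],[0,0,0]], claw=[0,0])

```text
time_s: 7.47
position: [0.5554, -0.0582, 0.0545]
ee_rot: [[0.996, 0.003, 0.085], [-0.085, -0.001, 0.996], [0.003, -1.0, -0.001]]
wrist_force: [3.3, -2.2, 5.8]
gripper_width: 0.0235
```

>>> arm_command(translation=[[0,0.004,0],[0,0.004,0]], rotation=[[0,0,0],[0,0,0]], claw=[0,0])

```text
time_s: 7.63
position: [0.5555, -0.0575, 0.0545]
ee_rot: [[0.996, 0.003, 0.086], [-0.086, -0.001, 0.996], [0.003, -1.0, -0.001]]
wrist_force: [3.8, -2.9, 5.8]
gripper_width: 0.0237
```

>>> arm_command(translation=[[0,0.004,0],[0,0.004,0]], rotation=[[0,0,0],[0,0,0]], claw=[0,0])

```text
time_s: 7.8
position: [0.5556, -0.0566, 0.0545]
ee_rot: [[0.996, 0.003, 0.086], [-0.086, -0.001, 0.996], [0.003, -1.0, -0.001]]
wrist_force: [4.3, -2.5, 5.4]
gripper_width: 0.0235
```

>>> arm_command(translation=[[0.001,0.004,0],[0.001,0.004,0]], rotation=[[0,0,0],[0,0,0]], claw=[0,0])

```text
time_s: 7.97
position: [0.5557, -0.0557, 0.0545]
ee_rot: [[0.996, 0.003, 0.086], [-0.086, -0.002, 0.996], [0.003, -1.0, -0.001]]
wrist_force: [3.4, -3.2, 5.2]
gripper_width: 0.0235
```

>>> arm_command(translation=[[0,0.004,0],[0.001,0.008,0],[0.001,0.008,0]], rotation=[[0,0,0],[0,0,0],[0,0,0]], claw=[0,0,0])

```text
time_s: 8.22
position: [0.5557, -0.0549, 0.0545]
ee_rot: [[0.996, 0.002, 0.086], [-0.086, -0.003, 0.996], [0.003, -1.0, -0.003]]
wrist_force: [3.0, -5.1, 5.6]
gripper_width: 0.0236
```

>>> arm_command(translation=[[0,0.004,0],[0.001,0.008,0],[0.001,0.008,0]], rotation=[[0,0,0],[0,0,0],[0,0,0]], claw=[0,0,0])

```text
time_s: 8.47
position: [0.5557, -0.0546, 0.0545]
ee_rot: [[0.996, 0.002, 0.087], [-0.087, -0.005, 0.996], [0.002, -1.0, -0.005]]
wrist_force: [4.6, -7.8, 5.6]
gripper_width: 0.0237
```

```bash
python3 - <<'E'
from h import *
d=grab('wrist'); cv2.imwrite('pics/w3.png',cv2.resize(d['img'][150:480,200:440,::-1],None,fx=2,fy=1.8)); print(d['state']['wrist_force'])
E
```

```text
[ 4.59020669 -7.84165632  5.57882968]
```

View pics/w3.png

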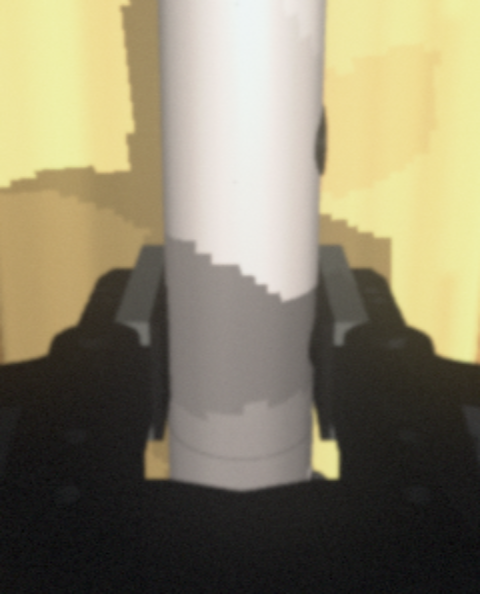

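>>> arm_command(translation=[[0,0.004,0],[0.001,0.008,0],[0.001,0.008,0]], rotation=[[0,0,0],[0,0,0],[0,0,0]], claw=[0,0,0])

```text
time_s: 8.77
position: [0.5557, -0.0544, 0.0545]
ee_rot: [[0.996, 0.001, 0.088], [-0.088, -0.007, 0.996], [0.002, -1.0, -0.007]]
wrist_force: [3.1, -11.3, 6.6]
gripper_width: 0.0238
```

>>> arm_command(translation=[[0,0.004,0],[0,0.006,0],[0,0.006,0]], rotation=[[0,0,0],[0,0,0],[0,0,0]], claw=[0,0,0])

```text
time_s: 9.02
position: [0.5558, -0.0543, 0.0545]
ee_rot: [[0.996, 0.001, 0.089], [-0.089, -0.008, 0.996], [0.002, -1.0, -0.008]]
wrist_force: [3.4, -14.0, 7.2]
gripper_width: 0.0238
```

>>> arm_command(translation=[[0,0,0],[0,-0.008,0],[-0.001,-0.016,0],[-0.002,-0.02,0],[-0.002,-0.02,0]], rotation=[[0,0,0],[0,0,0],[0,0,0],[0,0,0],[0,0,0]], claw=[0,0,0,0,0])

```text
time_s: 9.43
position: [0.5557, -0.0546, 0.0545]
ee_rot: [[0.996, 0.003, 0.087], [-0.087, -0.003, 0.996], [0.003, -1.0, -0.003]]
wrist_force: [3.1, -6.6, 5.3]
gripper_width: 0.0236
```

>>> arm_command(translation=[[0,-0.008,0],[0,-0.012,0],[0,-0.012,0]], rotation=[[0,0,0],[0,0,0],[0,0,0]], claw=[0,0,0])

```text
time_s: 9.68
position: [0.5557, -0.055, 0.0546]
ee_rot: [[0.996, 0.003, 0.085], [-0.085, -0.0, 0.996], [0.003, -1.0, 0.0]]
wrist_force: [2.7, -0.3, 6.2]
gripper_width: 0.0236
```

>>> arm_command(translation=[[0,0,0],[0,0,0],[0,0,0],[0,0,0],[0,0,0]], rotation=[[0,0,0],[0,0,0],[0,0,0],[0,0,0],[0,0,0]], claw=[0.4,0.6,0.8,0.8,0.8])

```text
time_s: 10.1
position: [0.5537, -0.0547, 0.0534]
ee_rot: [[0.996, -0.002, 0.084], [-0.084, 0.0, 0.996], [-0.002, -1.0, -0.0]]
wrist_force: [-0.1, -0.2, -0.7]
gripper_width: 0.0685
```

>>> arm_command(translation=[[0,0,0.08],[0,0,0.2],[0,0,0.35],[0,0,0.48],[0,0,0.5]], rotation=[[0,0,0],[0,0,0],[0,0,0],[0,0,0],[0,0,0]], claw=[0.8,0.8,0.8,0.8,0.8])

```text
time_s: 10.52
position: [0.5575, -0.0546, 0.184]
ee_rot: [[0.996, 0.009, 0.084], [-0.084, -0.0, 0.996], [0.009, -1.0, 0.0]]
wrist_force: [0.9, 0.2, -0.2]
gripper_width: 0.0684
```

```bash
python3 - <<'E'
from h import *
d=grab('wrist'); cv2.imwrite('pics/w4.png',cv2.resize(d['img'][100:400,220:440,::-1],None,fx=2.5,fy=2)); s=d['state'];print(s['wrist_force'],s['position'],s['time_s'])
E
```

```text
[ 0.89418013  0.2305559  -0.18721183] [ 0.55753682 -0.05462588  0.18404765] 10.5167
```

View pics/w4.png

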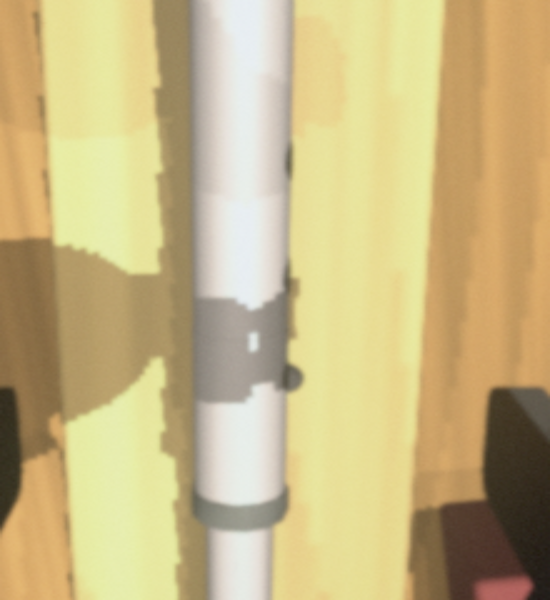

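The picture shows the button standing out at (292, 378) of the crop. The two empty holes sit above it at about (290, 285) and (290, 160), and the tube mouth at v≈510 is now closer to the button. I'm handing in.

```bash
python3 - <<'E'
from h import *
d=grab('top'); cv2.imwrite('pics/t2.png',d['img'][:,:,::-1]); p=pickle.load(open('pics/top.pkl','rb'))
print(np.abs(ctrl.get_state()['qvel']).max()); print(ctrl.sign_off())
E
```

```text
0.048427609222623375
the job is handed in; nothing more can be done
None
```

View pics/t2.png

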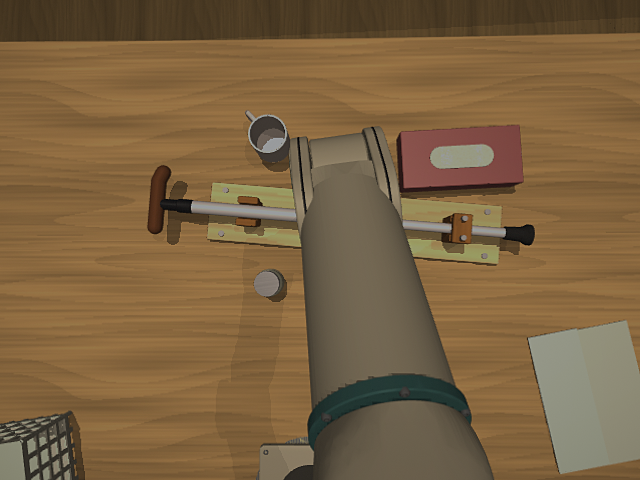

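The stick is one hole longer, and the job was handed in at about 10.6 s of the 32 s allowed; no verdict is reported.

- **Moving the tube:** I pinched the tube with the pad over the button and drew it on. The wrist read about 10.5 N along the pull just before the button dipped under the wall. By the wrist's travel, the tube stopped about 33 mm from its first hole.
- **Tug test:** I pulled to about 14 N at the wrist, which is roughly 10–11 N on the button after tube friction. It did not give. The highest force I saw along the pull was 14 N, but readings come only at the end of each move.
- **Letting go:** I eased the pull off to about 0 N, opened the gripper and lifted clear.

**Last checks:**
- The wrist picture shows the button standing out of the next hole, with the tube mouth closer to it.
- In the top picture, the handle has shifted along the stick. The mug, tissue box and jar are where they were at the start.
- The wrist force read under 1 N at the hover.
- One arm joint still read 0.05 rad/s at hand-in, so the arm was settling in free air above the stick.

The two cameras disagreed by about 3 mm on where the stick was. I used a close wrist picture to centre the pinch.

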